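# Clamp a furniture foot in the feed-knob fixture

## Task

Stand the square wooden furniture foot, tenon up, on the bed of the clamping fixture between the jaw and the back stop, let go of it, then turn the black knob clockwise so that the carriage feeds forward and clamps the foot squarely against the back stop. The clamp must be snug but gentle, about 12 N on the foot and at no moment more than 25 N, because the wood bruises; then let go of the knob, and leave the other things on the bench where they are.

Things in the scene. Friction and masses are not known exactly. Their poses are not given: they have to be found in the camera images.
- fixture: Clamping fixture fixed to the bench: a dark steel bed 300 x 90 x 20 mm lying flat. Origin: centre of its underside; x is the feed direction (from carriage to back stop), z up. Two steel lips run along it, inner faces at y = +-29 mm, 6 mm high above the bed's top; the foot goes between them.
- bed_mid (a point): Centre of the bed's top, 20 mm above the fixture's origin, same axes. The back stop is an aluminium block 84 mm wide, 34 mm high above the bed; its face stands somewhere from x = 31 to 41 mm in this frame: it is set anew each time and not measured. It does not give under clamping loads.
- carriage: Aluminium carriage block 80 x 70 x 38 mm that slides on the bed along the fixture's x, driven by the knob riding on it; it stays where it is left. Origin: centre of its underside, 90 mm behind (-x) and 1 mm above the bed's middle before any feed; fixture's axes; travel 50 mm in +x.
- jaw (a point): Point on the carriage 55 mm ahead of its origin, 17 mm above its underside; before any feed 35 mm behind the bed's middle. The face of the black sprung jaw pad (60 mm wide, 26 mm high) stands 0 to 4 mm ahead of this point: set anew each time, not measured. The pad gives way 1 mm per 4 N (no preload, stroke 8 mm; the point does not move with it); that sets the clamping force.
- knob_grip (a point): Grip point of the black knob on the carriage, on its vertical axis, 10 mm behind the carriage's origin, 92 mm above the bench. The knob is an upright bar 42 mm long, 14 mm thick on a 44 mm disc; bar top 11 mm above this point, its foot 22 mm below, carriage top 33 mm below. The bar lies along this point's x axis, which turns with it.
- feed_knob (a joint): Angle of the knob relative to the carriage, 0 at the start (bar along the feed direction), growing clockwise seen from above, up to 5 rad. Each rad drives the carriage, and the knob with it, 10 mm in the fixture's +x. Steady friction torque about 0.3 N m either way; each 1 N of clamping force adds 0.01 N m.
- foot: Loose furniture foot of brown wood, 80 g: a square block 50 x 50 mm, 30 mm high, with a round tenon 20 mm in diameter standing 30 mm up from the middle of its top (overall height 60 mm). Origin: centre of its underside, z up; x and y square to the block's sides.
- turned_foot: Bystander near the fixture: a round turned wooden foot, 44 mm in diameter, 50 mm high, standing loose. Origin: centre of its underside. To be left alone.
- turned_foot2: Bystander: a second round turned foot like the other. To be left alone.
- glue: Bystander: yellow glue bottle, 56 mm in diameter, 150 mm high. To be left alone.
- tape_roll: Bystander: roll of tape lying flat, 90 mm across, 30 mm high. To be left alone.
- screw_jar: Bystander: glass jar 66 mm in diameter, 80 mm high. To be left alone.
- driver: Bystander: screwdriver lying flat at the back of the bench, about 200 mm long. To be left alone.
- spanner: Bystander: steel spanner lying flat at the robot's right, about 180 mm long. To be left alone.
Things that resemble listed ones, but are neither listed nor needed, are in the scene too. Leave any orange or pink look-alike of the foot alone.

How it is judged:
On the way, in this order (a step that is already met when the one before it is completed fails the run):
1. the foot stands on the bed between the lips, in front of the jaw, and is let go (z of foot in the frame of fixture between 0.017 and 0.023 m and y of foot in the frame of fixture between -0.01 and 0.01 m and x of foot in the frame of fixture between -0.02 and 0.03 m and angle between foot's own z axis and vertical below 0.08 rad and contact force between the fingers and foot below 0.3 N), for 0.2 s.
2. the jaw, fed by the knob, presses the foot against the stop (value of joint feed_knob above 0.8 rad and contact force between carriage and foot above 6 N), for 0.2 s.
At the end, for the whole second after the job is handed in: The foot stands tenon up on the bed between the lips (within 8 mm of the middle line, tilt and squareness within 0.08 rad), at rest, clamped between the jaw and the back stop with a force of 6 to 18 N that stays after the knob is released (contact force between carriage and foot between 6 and 18 N and z of foot in the frame of fixture between 0.017 and 0.023 m and y of foot in the frame of fixture between -0.008 and 0.008 m and angle between foot's own z axis and vertical below 0.08 rad and (angle between the x axis of foot and the x axis of fixture, either way round below 0.08 rad or angle between the y axis of foot and the x axis of fixture, either way round below 0.08 rad) and linear speed of foot below 0.01 m/s); the robot touches nothing.
It fails at once if the foot is bruised: the jaw presses it with more than 25 N (contact force between carriage and foot above 25 N).
It fails at once if a bystander is moved by more than 15 mm (distance of any of turned_foot, turned_foot2, glue, tape_roll, screw_jar, driver, spanner from where it was at the start of the episode above 0.015 m).
It also fails if it takes over 72 s, if anything falls off the work surface, if the arm or the gripper's body presses on something with over 40 N, if the wrist force passes 120 N, or if a joint passes its speed limit or range.

## Robot

A 7-joint arm with a two-finger parallel gripper is mounted at the origin on the work surface. World frame = base frame: x ahead of the robot, y to its left, z up, the work surface at z = 0. Lengths are in m, angles in rad, forces in N, time in s.
With the tool pointing down it reaches from about 0.4 to 0.875 m from the base axis. Payload 19.3 kg.
Tool frame: the origin (TCP) lies midway between the tips of the shut fingers; the grasp point (between the pads) lies bot.tcp_to_grasp behind it (bot.tcp_to_grasp is the distance from the TCP to the grasp point, in m); z points along the fingers, y is the line along which they close (so a half turn about z gives the same grasp; the last joint's range is limited). The gripper opens to 85 mm and grips with 20 to 120 N. Pads are 22 mm wide; open, the fingers measure 114 mm over their backs; the gripper's body (76 mm by 85 mm) begins 54 mm behind the grasp point. The pads swing forward as they close: fully open they stand 13 mm farther back than shut.
Start: joints at [-1.187, 0.521, -0.036, 1.599, 0.021, 1.021, -0.113], TCP at [0.274, 0.562, 0.231] pointing down, gripper open.
Joint ranges: [-2.91, 2.91], [-0.3, 2.13], [-1.5, 1.42], [0.17, 2.43], [-1.26, 4.41], [0.16, 1.93], [-2.52, 2.52]. Speed limits (rad/s): [1.89, 1.89, 2.39, 2.39, 3.01, 3.01, 3.01].

## Interface

Orientations are given as [roll, pitch, yaw] about the fixed x, y, z axes, in that order (R = Rz(yaw) Ry(pitch) Rx(roll)).
In Python, from workcell import observe, imaging, bot gives the robot as it stands.
- The arm moves only by the tool send_rows, never from a script. Its argument "plan" is text: rows parted by semicolons, each of 7 numbers parted by spaces: the shift along the tool's x, y, z in m, then the turn, a rotation vector about the tool's x, y, z in degrees, then the finger opening in m, from 0 to 0.0854. In form: dx dy dz rx ry rz claw; .... A call has 1 to 10 rows; each row is the pose to reach, as a shift and turn from the pose commanded when the call began, along the tool's axes at that moment; what a row does not reach only later rows make up. A row lasts 1/12 s, in which the tool goes at most 41.7 mm and 7.16 degrees, less where a joint would pass 70% of its speed; a pose out of reach is approached as far as the arm can. A call with a gripper value outside its range is refused whole. The fingers move at their own pace and stop on an object; "grip_force" is the grip in N (left out, the last holds). Time passes only in rows, so rows that repeat a pose let the fingers close. It gives the time, the measured TCP pose, the force, the opening and the grip force at its end, in the units of the state.
- observe(): the state, without advancing time (a new reading comes with each control period).
- imaging.grab_frame(name): name is "scene" or "top"; returns a dict with "color" (420x560x3 uint8, red, green, blue), "fx", "fy", "cx", "cy" (pixels), "eye" and "orientation" of the camera in the world. Camera axes: x right, y down, z forward; pixel columns grow to the right and rows downward; lengths in m; the calibration is good to about 2 mm. A picture is of the moment at which its call begins. There is no depth.
- bot.job_done(): hands the job in; it is judged then, once.
The state is a dict: "clock": time; "qpos": joint angles; "qd": joint speeds; "joint_efforts": joint torques, N m; "position": TCP position; "tool_rot": TCP orientation; "force": force on the tool from outside, world axes, zero at the start; "moment": the same for the moment, N m; "grip_width": finger opening in m; "finger_force": force on a finger pad.
Only numpy, scipy, OpenCV 4.12 (cv2) and the standard library are available. Lean on these libraries where they do the work, as an engineer would, in place of code of your own. Each camera call takes 0.05 s, during which the arm holds its last target. There are 200 camera calls.

## Working session

There is one attempt and no reset: what is moved stays moved. The work goes in short steps, Python scripts to look and compute and a tool call to move; the robot and the scene stay as the last step left them, time stands still between calls to the robot, and variables do not carry over. Pictures are saved under pics/ and viewed, at most 10 in all, crops included, and the job is handed in when it is done.

Besides the shell and the picture viewer there is one more tool, called as a command line: name --argument value ..., lists and objects as JSON in quotes. send_rows: Moves the arm, as the interface text tells. Its arguments: {"type":"object","properties":{"plan":{"type":"string"},"grip_force":{"type":"number"}},"required":["plan"]}

```bash
mkdir -p pics; python3 - <<'E'
from workcell import observe, imaging, bot
import cv2
print(observe(), bot.tcp_to_grasp)
for n in("scene","top"):
    f=imaging.grab_frame(n); cv2.imwrite(f"pics/{n}0.png",f["color"][:,:,::-1])
    print(n,{k:f[k] for k in f if k!="color"})
E
```

```text
{'clock': 0.0, 'qpos': array([-1.18720502,  0.52200604, -0.03632407,  1.59998225,  0.02120688,
        1.02113501, -0.11279074]), 'qd': array([-0.00075795, -0.0030641 , -0.00026938,  0.00032957, -0.00137038,
       -0.00039468,  0.00056411]), 'joint_efforts': array([-1.07701868e-03, -9.27098393e+01,  1.97959319e+00, -3.69925296e+01,
        1.77189731e-02,  8.29733850e-03, -3.53883433e-05]), 'position': array([0.27387441, 0.56142365, 0.23073997]), 'tool_rot': array([-3.14045078e+00,  9.02488780e-05,  2.68780093e+00]), 'force': array([-0.28180074, -0.72834904,  0.42012872]), 'moment': array([0.02789964, 0.03804554, 0.07479101]), 'finger_force': 0.0, 'grip_width': 0.08558019022246817} 0.0187
scene {'fx': 469.9313698522135, 'fy': 469.9313698522135, 'cx': 283.2280138682379, 'cy': 203.1362388579758, 'eye': array([1.2328613 , 0.4682888 , 0.96044972]), 'orientation': array([-2.39838654e+00,  1.39001166e-03,  2.19876535e+00])}
top {'fx': 405.13313781574567, 'fy': 405.13313781574567, 'cx': 277.91076927186316, 'cy': 207.52404811044772, 'eye': array([0.34058522, 0.001452  , 1.38494531]), 'orientation': array([-2.95984851,  0.02008659, -1.57749494])}
```

View pics/scene0.png

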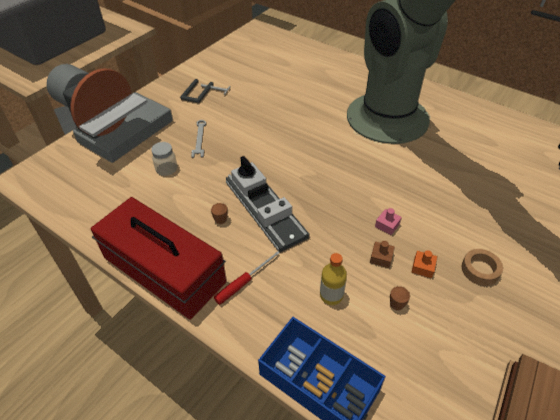

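View pics/top0.png

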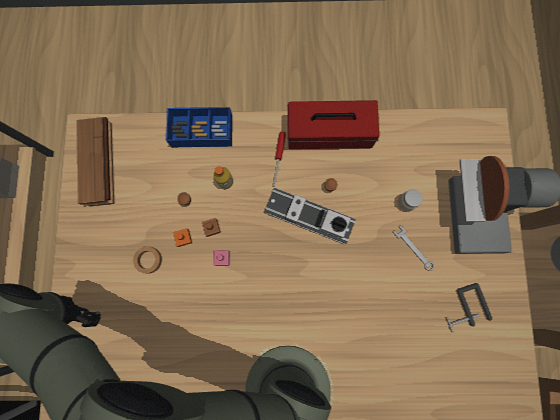

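The brown foot with a square block is at scene (383,253) and top (211,227). Things it could be taken for in the scene view: the orange look-alike (426,263), the pink one (388,220), and the round turned feet at (399,297) and (220,213). I choose the brown square one and will check it in a close crop, along with the fixture.

```bash
python3 - <<'E'
import cv2,numpy as np
s=cv2.imread("pics/scene0.png");t=cv2.imread("pics/top0.png")
def c(im,x,y,w,h,k): return cv2.resize(im[y:y+h,x:x+w],None,fx=k,fy=k,interpolation=cv2.INTER_CUBIC)
a=np.vstack([c(s,360,230,50,50,6),c(t,190,206,50,50,6)]) #300x600
b=np.vstack([c(s,215,150,100,100,3)]) #300x300
b=np.hstack([a, np.vstack([c(s,215,150,100,100,3),c(t,260,180,100,75,3),np.zeros((75,300,3),np.uint8)])])
cv2.imwrite("pics/c1.png",b)
E
```

```text
(no output)
```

View pics/c1.png

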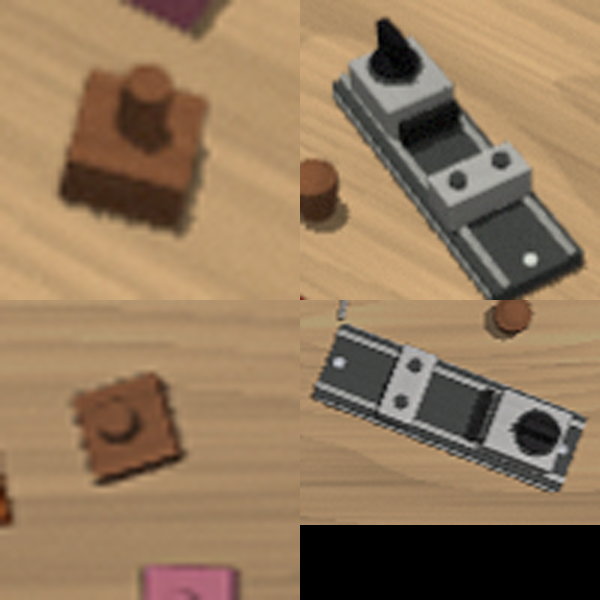

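```bash
cat > h.py <<'E'
import numpy as np
from scipy.spatial.transform import Rotation as R
from scipy.optimize import least_squares
C={"scene":(469.93137,283.22801,203.13624,[1.2328613,0.4682888,0.96044972],[-2.39838654,1.39001166e-03,2.19876535]),
"top":(405.13314,277.91077,207.52405,[0.34058522,0.001452,1.38494531],[-2.95984851,0.02008659,-1.57749494])}
def proj(n,P):
    f,cx,cy,e,o=C[n]; p=R.from_euler("xyz",o).inv().apply(np.atleast_2d(P)-e)
    return np.c_[cx+f*p[:,0]/p[:,2],cy+f*p[:,1]/p[:,2]]
def back(n,uv,z):
    f,cx,cy,e,o=C[n]; d=R.from_euler("xyz",o).apply([(uv[0]-cx)/f,(uv[1]-cy)/f,1]); return np.array(e)+d*(z-e[2])/d[2]
def world(p,L): return np.array([p[0],p[1],0])+R.from_euler("z",p[2]).apply(L)
def fit(obs,p0):  # obs: (cam, local point, pixel)
    def r(p): return np.concatenate([(proj(n,world(p,np.array(L)))[0]-uv) for n,L,uv in obs])
    s=least_squares(r,p0,loss="soft_l1"); return s.x,r(s.x).reshape(-1,2).round(1)
E
python3 - <<'E'
from h import *
S=lambda u,v:np.array([360+u/6,230+v/6]); T=lambda u,v:np.array([190+u/6,206+(v-300)/6])
FS=lambda u,v:np.array([215+(u-300)/3,150+v/3]); FT=lambda u,v:np.array([260+(u-300)/3,180+(v-300)/3])
h=.025
top=[T(75,395),T(155,374),T(182,450),T(96,473)]; sc=[S(92,70),S(208,97),S(188,188),S(66,163)]
wt=[back("top",u,.03) for u in top]; ws=[back("scene",u,.03) for u in sc]
print(np.round(wt,4),np.round(ws,4)); 
print("tenon",back("top",T(120,415),.06),back("scene",S(150,82),.06))
for w in(wt,ws): print("c",np.mean(w,0),[np.linalg.norm(w[i]-w[i-1]).round(4) for i in range(4)],[np.degrees(np.arctan2(*(w[i]-w[i-1])[1::-1])).round(1) for i in range(4)])
b=[FT(345,325),FT(312,397),FT(560,490),FT(586,420)]
w=[back("top",u,.02) for u in b];print("bed",np.round(w,4),np.mean(w,0),[np.linalg.norm(w[i]-w[i-1]).round(4) for i in range(4)],[np.degrees(np.arctan2(*(w[i]-w[i-1])[1::-1])).round(1) for i in range(4)])
print("stop top corners t",np.round([back("top",FT(*u),.054) for u in[(410,345),(440,355),(412,422),(380,412)]],4))
print("stop s",np.round([back("scene",FS(*u),.054) for u in[(430,180),(515,143),(530,172),(445,208)]],4))
print("car t",np.round([back("top",FT(*u),.059) for u in[(500,391),(570,414),(550,470),(480,442)]],4))
print("knob",back("top",FT(537,433),.103))
E
```

```text
[[0.5431 0.2832 0.03  ]
 [0.5547 0.238  0.03  ]
 [0.5113 0.2219 0.03  ]
 [0.4987 0.2701 0.03  ]] [[0.5125 0.2282 0.03  ]
 [0.4969 0.2738 0.03  ]
 [0.543  0.2883 0.03  ]
 [0.5609 0.2426 0.03  ]]
tenon [0.52724571 0.25170011 0.06      ] [0.52746704 0.2577568  0.06      ]
c [0.52695169 0.25330771 0.03      ] [np.float64(0.0463), np.float64(0.0466), np.float64(0.0463), np.float64(0.0498)] [np.float64(16.4), np.float64(-75.6), np.float64(-159.6), np.float64(104.6)]
c [0.52833195 0.25821449 0.03      ] [np.float64(0.0505), np.float64(0.0482), np.float64(0.0484), np.float64(0.0491)] [np.float64(-163.5), np.float64(108.9), np.float64(17.4), np.float64(-68.7)]
bed [[ 0.6592  0.0368  0.02  ]
 [ 0.5754  0.0749  0.02  ]
 [ 0.4669 -0.203   0.02  ]
 [ 0.5459 -0.2353  0.02  ]] [ 0.56185448 -0.081664    0.02      ] [np.float64(0.2948), np.float64(0.092), np.float64(0.2984), np.float64(0.0853)] [np.float64(67.4), np.float64(155.5), np.float64(-111.3), np.float64(-22.2)]
stop top corners t [[ 0.6275 -0.0367  0.054 ]
 [ 0.6157 -0.07    0.054 ]
 [ 0.5404 -0.0376  0.054 ]
 [ 0.5519 -0.0023  0.054 ]]
stop s [[ 0.6168 -0.0601  0.054 ]
 [ 0.5382 -0.0263  0.054 ]
 [ 0.5586  0.0043  0.054 ]
 [ 0.6343 -0.0302  0.054 ]]
car t [[ 0.5733 -0.1352  0.059 ]
 [ 0.5469 -0.2113  0.059 ]
 [ 0.4852 -0.1871  0.059 ]
 [ 0.5167 -0.1117  0.059 ]]
knob [ 0.51995191 -0.16853582  0.103     ]
```

The crop confirms the brown square block with its tenon (top view, about (210,225)). It stands at about (0.528, 0.256) with yaw about 17°. The fixture centre is near (0.562, -0.082), with x pointing along about 68°. I'll move above the foot first.

```bash
cat >> h.py <<'E'
def goto(x,y,z,yaw):  # deg; prints tool-frame shift from measured pose
    from workcell import observe
    s=observe(); Rt=R.from_euler("xyz",s["tool_rot"]); 
    Rd=R.from_euler("xyz",[np.pi,0,np.radians(yaw)])
    print("pos",s["position"].round(4),"yaw",np.degrees(s["tool_rot"]).round(2),"q",s["qpos"].round(2),"t",s["clock"])
    print("shift mm",(1000*Rt.inv().apply(np.array([x,y,z])-s["position"])).round(1),"rot",np.degrees((Rt.inv()*Rd).as_rotvec()).round(1))
E
python3 -c "
from h import *
goto(.5276,.2555,.12,107)"
```

```text
pos [0.2739 0.5615 0.2308] yaw [-1.7994e+02  1.0000e-02  1.5400e+02] q [-1.19  0.52 -0.04  1.6   0.02  1.02 -0.11] t 0.1
shift mm [-362.1 -163.7  111. ] rot [-0.1  0.  47. ]
```

send_rows --plan "-0.362 -0.164 0.08 0 0 47 0.085;-0.362 -0.164 0.08 0 0 47 0.085;-0.362 -0.164 0.08 0 0 47 0.085;-0.362 -0.164 0.08 0 0 47 0.085;-0.362 -0.164 0.08 0 0 47 0.085;-0.362 -0.164 0.08 0 0 47 0.085;-0.362 -0.164 0.08 0 0 47 0.085;-0.362 -0.164 0.08 0 0 47 0.085;-0.362 -0.164 0.08 0 0 47 0.085;-0.362 -0.164 0.08 0 0 47 0.085"

```text
clock: 0.93
position: [0.5291, 0.2522, 0.1505]
tool_rot: [-3.141, 0.001, 1.865]
force: [0.5, 0.8, -0.2]
grip_width: 0.0849
finger_force: 0.0
```

```bash
python3 -c "
from h import *
goto(.5276,.2555,.12,107)"
```

```text
pos [0.5291 0.2522 0.1505] yaw [-1.7997e+02  7.0000e-02  1.0688e+02] q [-0.68  0.57  0.19  1.79 -0.14  0.8  -0.13] t 0.9333
shift mm [ 3.6 -0.4 30.5] rot [-0.   0.1 -0.1]
```

send_rows --plan "0.004 0 0.07 0 0 0 0.085;0.004 0 0.07 0 0 0 0.085;0.004 0 0.11 0 0 0 0.085;0.004 0 0.145 0 0 0 0.085;0.004 0 0.145 0 0 0 0.085;0.004 0 0.145 0 0 0 0.085;0.004 0 0.145 0 0 0 0.085"

```text
clock: 1.52
position: [0.5271, 0.2597, 0.008]
tool_rot: [3.14, -0.0, 1.867]
force: [1.0, -0.4, 0.7]
grip_width: 0.0849
finger_force: 0.0
```

send_rows --plan "0 0 0 0 0 0 0.03;0 0 0 0 0 0 0.03;0 0 0 0 0 0 0.03;0 0 0 0 0 0 0.03;0 0 0 0 0 0 0.03;0 0 0 0 0 0 0.03;0 0 0 0 0 0 0.03;0 0 0 0 0 0 0.03" --grip_force 25

```text
clock: 2.18
position: [0.527, 0.26, 0.0079]
tool_rot: [3.14, -0.001, 1.868]
force: [-2.5, -0.8, 14.0]
grip_width: 0.0495
finger_force: 24.8
```

```bash
python3 - <<'E'
from h import *
from workcell import imaging
import cv2
goto(.5276,.2555,.12,107)
s=imaging.grab_frame("scene")["color"][:,:,::-1]
f0=cv2.imread("pics/scene0.png");t0=cv2.imread("pics/top0.png")
c=lambda im,x,y,w,h,k: cv2.resize(im[y:y+h,x:x+w],None,fx=k,fy=k,interpolation=cv2.INTER_CUBIC)
a=np.vstack([c(s,345,205,75,75,4),c(f0,215,150,100,100,3)])
b=np.hstack([a,c(t0,260,185,100,60,5)[:, :500].repeat(1,0) if 0 else np.vstack([c(t0,260,185,100,62,5),np.zeros((290,500,3),np.uint8)])])
cv2.imwrite("pics/c2.png",b)
E
```

```text
pos [0.527  0.26   0.0079] yaw [ 1.7989e+02 -4.0000e-02  1.0700e+02] q [-0.65  0.78  0.13  1.84 -0.18  0.53 -0.1 ] t 2.1833
shift mm [  -4.4   -0.5 -112.1] rot [ 0.1 -0.   0. ]
```

View pics/c2.png

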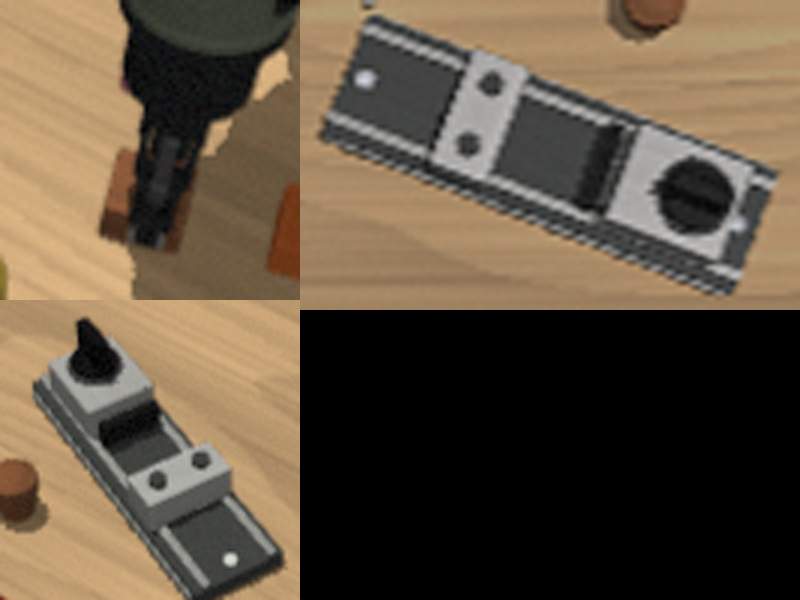

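Foot gripped, with the width reading 49.5 mm. The finger is near the middle of the block, and the look-alikes are clear. Next I'll fit the fixture pose using the corners of the stop and carriage in both views.

```bash
cat > fx.py <<'E'
from h import *
T=lambda u,v:np.array([260+(u-300)/5,185+v/5]); S=lambda u,v:np.array([215+u/3,150+(v-300)/3])
# (cam, kind, local y, z, pixel)
def obs(p):
    x,y,a,s,t=p; L=[]
    st=[(s+t,-.042),(s,-.042),(s,.042),(s+t,.042)]
    ca=[(-.05,-.035),(-.13,-.035),(-.13,.035),(-.05,.035)]
    for q,u in zip(st,[(470,52),(527,67),(487,180),(432,163)]): L.append(("top",(*q,.054),T(*u)))
    for q,u in zip(ca,[(640,122),(757,165),(720,260),(607,215)]): L.append(("top",(*q,.059),T(*u)))
    for q,u in zip([(s,-.042),(s,.042),(s+t,.042),(s+t,-.042)],[(210,443),(128,482),(147,506),(231,470)][0:0] or [(128,482),(210,443),(231,470),(147,506)]): L.append(("scene",(*q,.054),S(*u)))
    for q,u in zip([(-.13,-.035),(-.13,.035),(-.05,.035),(-.05,-.035)],[(50,360),(115,340),(155,385),(90,412)]): L.append(("scene",(*q,.059),S(*u)))
    for q,u in zip([(.15,-.045),(.15,.045)],[(372,17),(322,128)]): L.append(("top",(*q,.02),T(*u)))
    for q,u in zip([(.15,-.045),(.15,.045)],[(193,600),(283,553)]): L.append(("scene",(*q,.02),S(*u)))
    return L
def r(p,cams=("top","scene")): return np.concatenate([proj(n,world(p[:3],np.array(q)))[0]-u for n,q,u in obs(p) if n in cams])
for cams in(("top",),("scene",),("top","scene")):
    s=least_squares(lambda p:r(p,cams),[.562,-.0815,np.radians(68.3),.036,.03],loss="soft_l1")
    print(cams,s.x[:2].round(4),np.degrees(s.x[2]).round(2),s.x[3:].round(4)); print(r(s.x,cams).reshape(-1,2).round(1).tolist())
E
python3 fx.py
```

```text
('top',) [ 0.5639 -0.0821] 68.19 [0.0332 0.0384]
[[1.0, -1.0], [0.3, 0.1], [-0.6, 0.6], [-0.4, -0.1], [0.5, -0.4], [-0.0, -0.4], [0.2, 0.3], [-0.2, 0.5], [-0.5, -0.7], [-0.1, 1.0]]
('scene',) [ 0.5665 -0.0766] 66.81 [0.0344 0.0345]
[[-0.2, -0.4], [0.3, 0.4], [0.1, -0.3], [-0.0, 0.2], [-0.5, 0.2], [0.0, -1.8], [0.6, 0.1], [-0.4, 0.5], [-0.1, -0.5], [0.2, 0.6]]
('top', 'scene') [ 0.5649 -0.0793] 67.3 [0.0343 0.0362]
[[0.8, -1.4], [-0.6, -0.4], [-1.9, -0.0], [-1.0, -0.7], [-0.2, -0.4], [-1.0, -0.0], [-1.1, 0.5], [-1.3, 0.4], [-0.5, -1.3], [-0.2, -0.6], [0.1, -0.9], [0.1, -0.2], [-1.1, -0.3], [-0.8, -2.4], [-0.0, -0.6], [-0.9, -0.1], [-0.8, -1.5], [-0.9, 0.1], [-0.0, -1.6], [0.0, -0.6]]
```

send_rows --plan "0 0 -0.04 0 0 0 0.03;0 0 -0.08 0 0 0 0.03;0 0 -0.11 0 0 0 0.03;0 0 -0.11 0 0 0 0.03;0 0 -0.11 0 0 0 0.03"

```text
clock: 2.65
position: [0.5272, 0.2601, 0.1187]
tool_rot: [3.138, -0.001, 1.868]
force: [0.1, -0.9, -1.0]
grip_width: 0.0496
finger_force: 28.5
```

```bash
python3 -c "
from h import *
goto(.565,-.0794,.118,67.4)
from workcell import observe; print(observe()['force'],observe()['grip_width'])"
```

```text
pos [0.5272 0.2601 0.1187] yaw [ 1.7978e+02 -7.0000e-02  1.0700e+02] q [-0.68  0.61  0.18  1.81 -0.15  0.73 -0.13] t 2.65
shift mm [-335.7  -63.1    0. ] rot [ 0.2 -0.1 39.6]
[ 0.12342319 -0.92124161 -0.96433905] 0.04962598272134595
```

send_rows --plan "-0.08 -0.015 0 0 0 10 0.03;-0.16 -0.03 0 0 0 20 0.03;-0.24 -0.045 0 0 0 30 0.03;-0.336 -0.063 0 0 0 39.6 0.03;-0.336 -0.063 0 0 0 39.6 0.03;-0.336 -0.063 0 0 0 39.6 0.03;-0.336 -0.063 0 0 0 39.6 0.03;-0.336 -0.063 0 0 0 39.6 0.03;-0.336 -0.063 0 0 0 39.6 0.03;-0.336 -0.063 0 0 0 39.6 0.03"

```text
clock: 3.48
position: [0.5636, -0.0844, 0.1157]
tool_rot: [-3.141, 0.002, 1.171]
force: [-0.0, 0.7, -0.7]
grip_width: 0.0493
finger_force: 28.5
```

```bash
python3 -c "
from h import *
goto(.565,-.0794,.06,67.4)"
```

```text
pos [ 0.5636 -0.0844  0.1157] yaw [-1.7998e+02  1.0000e-01  6.7090e+01] q [-0.2   0.61  0.34  1.86 -0.3   0.72 -0.09] t 3.4833
shift mm [ 5.3 -0.6 55.7] rot [-0.   0.1 -0.3]
```

send_rows --plan "0.003 -0.0005 0.03 0 0 0 0.03;0.003 -0.0005 0.042 0 0 0 0.03;0.003 -0.0005 0.042 0 0 0 0.03;0.003 -0.0005 0.042 0 0 0 0.03"

```text
clock: 3.82
position: [0.5643, -0.0768, 0.0738]
tool_rot: [-3.14, 0.001, 1.177]
force: [-0.0, -0.2, 0.5]
grip_width: 0.0493
finger_force: 28.4
```

```bash
python3 - <<'E'
from h import *
from workcell import imaging
import cv2
goto(.565,-.0794,.029,67.4)
s=imaging.grab_frame("scene")["color"][:,:,::-1];t=imaging.grab_frame("top")["color"][:,:,::-1]
c=lambda im,x,y,w,h,k: cv2.resize(im[y:y+h,x:x+w],None,fx=k,fy=k,interpolation=cv2.INTER_CUBIC)
cv2.imwrite("pics/c3.png",np.hstack([c(s,215,150,100,100,5),np.vstack([c(t,260,180,100,80,3),np.zeros((260,300,3),np.uint8)])]))
E
```

```text
pos [ 0.5643 -0.0768  0.0738] yaw [-1.7988e+02  5.0000e-02  6.7440e+01] q [-0.18  0.68  0.31  1.88 -0.33  0.64 -0.07] t 3.8167
shift mm [-2.1  1.7 44.8] rot [-0.1  0.   0. ]
```

View pics/c3.png

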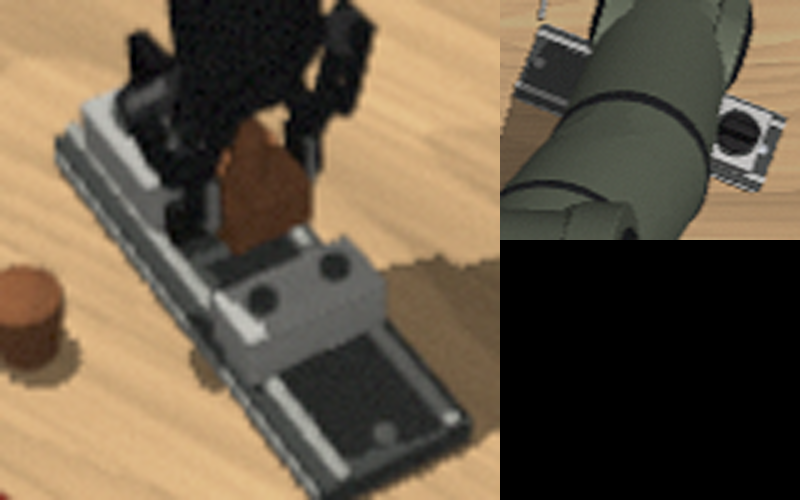

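The foot hangs upright above the bed. The lower corners of its near face are at crop (230,252) and (312,213), behind the stop. I'll check these against the prediction.

```bash
python3 - <<'E'
from h import *
p=[.5643,-.0768,np.radians(67.4)]
for dx in(0,.003,-.003):
  w=world(p,np.array([[.025+dx,-.025,.066],[.025+dx,.025,.066],[.025+dx,-.025,.096],[.025+dx,.025,.096]]))
  print(dx,((proj("scene",w)-[215,150])*5).round(0).tolist())
q=[.5649,-.0793,np.radians(67.3)]
w=world(q,np.array([[.0343,-.042,.054],[.0343,.042,.054],[.15,-.045,.02],[.15,.045,.02]]))
print(((proj("scene",w)-[215,150])*5).round(0).tolist())
E
```

```text
0 [[234.0, 259.0], [317.0, 222.0], [232.0, 219.0], [316.0, 182.0]]
0.003 [[237.0, 262.0], [320.0, 226.0], [235.0, 222.0], [319.0, 186.0]]
-0.003 [[231.0, 255.0], [314.0, 219.0], [229.0, 215.0], [313.0, 179.0]]
[[211.0, 297.0], [349.0, 235.0], [321.0, 492.0], [472.0, 419.0]]
```

send_rows --plan "0.001 0.0015 0.015 0 0 0 0.03;0.001 0.0015 0.03 0 0 0 0.03;0.001 0.0015 0.035 0 0 0 0.03;0.001 0.0015 0.035 0 0 0 0.03;0.001 0.0015 0.035 0 0 0 0.03"

```text
clock: 4.33
position: [0.567, -0.0771, 0.0401]
tool_rot: [3.141, -0.0, 1.176]
force: [0.2, -0.7, 0.1]
grip_width: 0.0493
finger_force: 28.5
```

```bash
python3 -c "
from h import *
goto(.565,-.0794,.0285,67.4)"
```

```text
pos [ 0.567  -0.0771  0.0401] yaw [179.97  -0.    67.4 ] q [-0.16  0.73  0.28  1.88 -0.35  0.57 -0.05] t 4.3333
shift mm [-2.9 -1.  11.6] rot [ 0. -0. -0.]
```

send_rows --plan "0 -0.001 0.004 0 0 0 0.03;0 -0.001 0.008 0 0 0 0.03;0 -0.001 0.011 0 0 0 0.03;0 -0.001 0.011 0 0 0 0.03;0 -0.001 0.011 0 0 0 0.03"

```text
clock: 4.75
position: [0.5658, -0.0766, 0.0282]
tool_rot: [-3.142, 0.0, 1.176]
force: [0.2, -0.2, 0.0]
grip_width: 0.0498
finger_force: 28.5
```

```bash
python3 - <<'E'
from h import *
from workcell import imaging
import cv2
goto(.565,-.0794,.0285,67.4)
s=imaging.grab_frame("scene")["color"][:,:,::-1]
cv2.imwrite("pics/c4.png",cv2.resize(s[150:250,215:315],None,fx=5,fy=5,interpolation=cv2.INTER_CUBIC))
E
```

```text
pos [ 0.5658 -0.0766  0.0282] yaw [-180.     0.    67.4] q [-0.16  0.75  0.27  1.89 -0.35  0.55 -0.05] t 4.75
shift mm [-2.9  0.3 -0.3] rot [-0.  0. -0.]
```

View pics/c4.png

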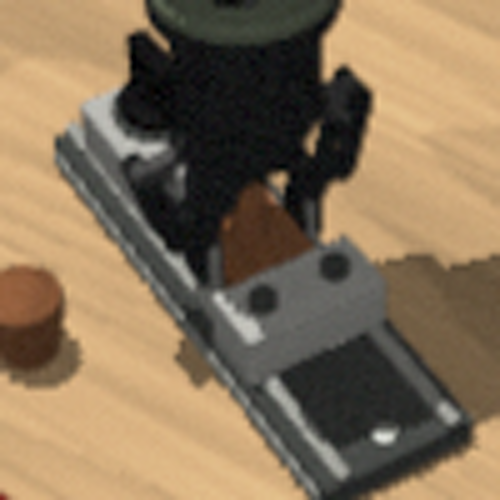

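The foot sits between the lips behind the stop, clear of it. Release and lift.

send_rows --plan "0 0 0.0005 0 0 0 0.03;0 0 0.0005 0 0 0 0.055;0 0 0.0005 0 0 0 0.06;0 0 0.0005 0 0 0 0.08;0 0 0 0 0 0 0.08;0 0 0 0 0 0 0.08;0 0 -0.02 0 0 0 0.08;0 0 -0.05 0 0 0 0.08;0 0 -0.08 0 0 0 0.08;0 0 -0.12 0 0 0 0.08"

```text
clock: 5.63
position: [0.5647, -0.0765, 0.1483]
tool_rot: [-3.139, 0.001, 1.176]
force: [0.8, 0.5, -1.3]
grip_width: 0.08
finger_force: 0.0
```

```bash
python3 - <<'E'
from h import *
p=[.5649,-.0794,np.radians(67.4)]
k=world(p,np.array([-.1,0,.092])); print(k)
goto(k[0],k[1],.15,67.4)
E
```

```text
[ 0.52647047 -0.17172102  0.092     ]
pos [ 0.5647 -0.0765  0.1483] yaw [-1.7986e+02  7.0000e-02  6.7390e+01] q [-0.23  0.57  0.37  1.84 -0.28  0.79 -0.11] t 5.6333
shift mm [-102.6    1.3   -1.6] rot [-0.1  0.1 -0. ]
```

send_rows --plan "-0.04 0.001 0 0 0 0 0.06;-0.08 0.001 0 0 0 0 0.06;-0.103 0.001 0.01 0 0 0 0.06;-0.103 0.001 0.025 0 0 0 0.06;-0.103 0.001 0.025 0 0 0 0.06;-0.103 0.001 0.025 0 0 0 0.06"

```text
clock: 6.13
position: [0.527, -0.1717, 0.1231]
tool_rot: [-3.14, -0.0, 1.176]
force: [0.2, 1.8, 0.2]
grip_width: 0.0599
finger_force: 0.0
```

```bash
python3 - <<'E'
from h import *
from workcell import imaging
import cv2
goto(.5265,-.1717,.077,67.4)
s=imaging.grab_frame("scene")["color"][:,:,::-1]
cv2.imwrite("pics/c5.png",cv2.resize(s[140:240,215:315],None,fx=6,fy=6,interpolation=cv2.INTER_CUBIC))
E
```

```text
pos [ 0.527  -0.1717  0.1231] yaw [-179.93   -0.     67.4 ] q [-0.04  0.58  0.35  1.9  -0.29  0.71  0.08] t 6.1333
shift mm [-0.2 -0.4 46.1] rot [-0.1 -0.  -0. ]
```

View pics/c5.png

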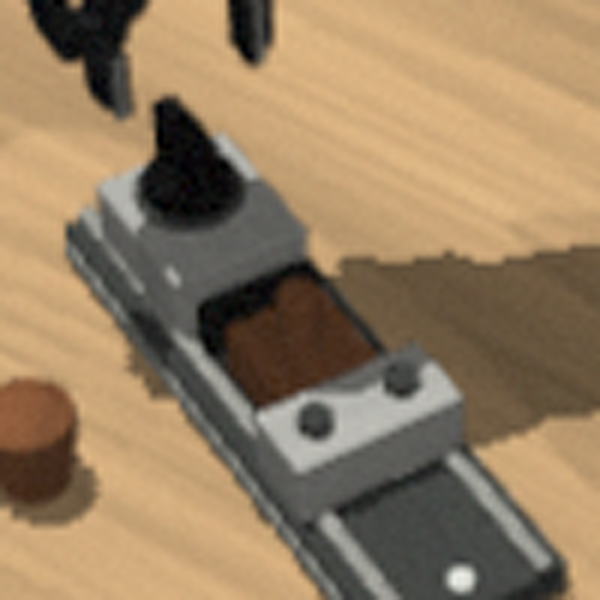

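The foot stands upright between the jaw and the stop, at crop (300,340), and the gripper straddles the knob. Descend and grip.

send_rows --plan "0 0 0.02 0 0 0 0.06;0 0 0.035 0 0 0 0.06;0 0 0.045 0 0 0 0.06;0 0 0.045 0 0 0 0.06;0 0 0.045 0 0 0 0.03;0 0 0.045 0 0 0 0.022" --grip_force 30

```text
clock: 6.68
position: [0.5277, -0.172, 0.0792]
tool_rot: [3.141, -0.0, 1.177]
force: [0.3, 1.4, 0.0]
grip_width: 0.0368
finger_force: 0.0
```

send_rows --plan "0 0 0 0 0 0 0.01;0 0 0 0 0 0 0.005;0 0 0 0 0 0 0;0 0 0 0 0 0 0;0 0 0 0 0 0 0;0 0 0 0 0 0 0"

```text
clock: 7.18
position: [0.5272, -0.1719, 0.0792]
tool_rot: [3.141, -0.0, 1.177]
force: [-3.9, 1.9, 11.1]
grip_width: 0.0134
finger_force: 32.0
```

```bash
python3 - <<'E'
from h import *
from workcell import observe
goto(.5265,-.1717,.077,67.4)
s=observe();print(s["force"],s["moment"],s["grip_width"])
E
```

```text
pos [ 0.5272 -0.1719  0.0792] yaw [ 1.7999e+02 -2.0000e-02  6.7410e+01] q [-0.01  0.65  0.31  1.92 -0.32  0.62  0.11] t 7.1833
shift mm [-0.  -0.7  2.2] rot [ 0. -0.  0.]
[-3.87880446  1.92596842 11.14294077] [0.46463539 0.8119244  0.20138387] 0.013382332877793682
```

send_rows --plan "0 0 0 0 0 0 0;0 0 0 0 0 0 0;0.0009 0 0 0 0 5 0;0.0017 0 0 0 0 10 0;0.0026 0 0 0 0 15 0;0.0035 0 0 0 0 20 0;0.0044 0 0 0 0 25 0;0.0052 0 0 0 0 30 0;0.0052 0 0 0 0 30 0;0.0052 0 0 0 0 30 0" --grip_force 80

```text
clock: 8.02
position: [0.5299, -0.1675, 0.0793]
tool_rot: [3.14, -0.001, 0.652]
force: [0.2, -0.5, 8.8]
grip_width: 0.0125
finger_force: 79.3
```

```bash
cat > st.py <<'E'
from h import *
from workcell import observe
s=observe();y=np.degrees(s["tool_rot"][2]);a=67.4-y
Rt=R.from_euler("xyz",s["tool_rot"]).inv();fx=R.from_euler("z",-67.4,degrees=True)
print("turn",round(a,2),"rad",np.radians(a).round(3),"fix rel start",(1000*fx.apply(s["position"]-[.5272,-.1719,.0792])).round(1),"F fix",fx.apply(s["force"]).round(1),"M",s["moment"].round(3),"Mtool",Rt.apply(s["moment"]).round(3),"w",s["grip_width"].round(4),"q",s["qpos"].round(2),"t",s["clock"].__round__(2))
u=np.radians(67.4)-s["tool_rot"][2]; print("per deg mm dx,dy",.1745*np.cos(u).round(3),-.1745*np.sin(u).round(3))
E
python3 st.py
```

```text
Traceback (most recent call last):
  File "st.py", line 5, in <module>
    print("turn",round(a,2),"rad",np.radians(a).round(3),"fix rel start",(1000*fx.apply(s["position"]-[.5272,-.1719,.0792])).round(1),"F fix",fx.apply(s["force"]).round(1),"M",s["moment"].round(3),"Mtool",Rt.apply(s["moment"]).round(3),"w",s["grip_width"].round(4),"q",s["qpos"].round(2),"t",s["clock"].__round__(2))
                                                                                                                                                                                                                                                ^^^^^^^^^^^^^^^^^^^^^
AttributeError: 'float' object has no attribute 'round'
```

```bash
sed -i 's/s\["grip_width"\].round(4)/round(s["grip_width"],4)/;s/s\["clock"\].__round__(2)/round(s["clock"],2)/' st.py; python3 st.py
```

```text
turn 30.05 rad 0.525 fix rel start [ 5.1 -0.8  0.1] F fix [-0.4 -0.4  8.8] M [-0.132  0.142 -0.268] Mtool [-0.019 -0.193  0.268] w 0.0125 q [-0.12  0.68  0.45  1.92 -0.48  0.65 -0.29] t 8.02
per deg mm dx,dy 0.151117 -0.08742449999999999
```

send_rows --plan "0.0008 -0.0004 0 0 0 5 0;0.0015 -0.0009 0 0 0 10 0;0.0023 -0.0013 0 0 0 15 0;0.003 -0.0017 0 0 0 20 0;0.0038 -0.0022 0 0 0 25 0;0.0045 -0.0026 0 0 0 30 0;0.0045 -0.0026 0 0 0 30 0"

```text
clock: 8.6
position: [0.5322, -0.1635, 0.0793]
tool_rot: [3.139, -0.002, 0.123]
force: [2.1, -3.6, 7.9]
grip_width: 0.0127
finger_force: 79.2
```

```bash
python3 st.py
```

```text
turn 60.36 rad 1.053 fix rel start [ 9.7 -1.3  0.1] F fix [-2.5 -3.3  7.9] M [-0.921 -0.259 -0.29 ] Mtool [-0.947  0.144  0.289] w 0.0127 q [-0.22  0.72  0.6   1.92 -0.62  0.69 -0.69] t 8.6
per deg mm dx,dy 0.0863775 -0.15164049999999998
```

send_rows --plan "0.0004 -0.0008 0 0 0 5 0;0.0009 -0.0015 0 0 0 10 0;0.0013 -0.0023 0 0 0 15 0;0.0017 -0.003 0 0 0 20 0;0.0017 -0.003 0 0 0 20 0"

```text
clock: 9.02
position: [0.5334, -0.1608, 0.0793]
tool_rot: [3.14, -0.003, -0.226]
force: [2.3, -6.4, 7.6]
grip_width: 0.0127
finger_force: 79.2
```

```bash
python3 st.py
```

```text
turn 80.38 rad 1.403 fix rel start [12.6 -1.5  0.1] F fix [-5.  -4.6  7.6] M [-1.622 -0.314 -0.3  ] Mtool [-1.511  0.669  0.296] w 0.0127 q [-0.28  0.76  0.69  1.92 -0.72  0.72 -0.96] t 9.02
per deg mm dx,dy 0.0291415 -0.172057
```

send_rows --plan "0.0001 -0.0005 0 0 0 3 0;0.0002 -0.001 0 0 0 6 0;0.0002 -0.001 0 0 0 6 0"

```text
clock: 9.27
position: [0.5337, -0.16, 0.0794]
tool_rot: [3.14, -0.003, -0.329]
force: [1.3, -7.6, 4.8]
grip_width: 0.0125
finger_force: 79.0
```

```bash
python3 st.py
```

```text
turn 86.24 rad 1.505 fix rel start [13.5 -1.5  0.2] F fix [-6.5 -4.1  4.8] M [-1.922 -0.269 -0.067] Mtool [-1.732  0.875  0.063] w 0.0125 q [-0.3   0.77  0.71  1.93 -0.74  0.73 -1.04] t 9.27
per deg mm dx,dy 0.011517 -0.174151
```

send_rows --plan "0 -0.0005 0 0 0 3 0;0 -0.001 0 0 0 6 0;0 -0.001 0 0 0 6 0"

```text
clock: 9.52
position: [0.534, -0.1592, 0.0794]
tool_rot: [3.14, -0.004, -0.434]
force: [1.7, -9.4, 4.6]
grip_width: 0.0123
finger_force: 78.9
```

```bash
python3 st.py
```

```text
turn 92.24 rad 1.61 fix rel start [14.3 -1.4  0.2] F fix [-8.1 -5.2  4.6] M [-2.031 -0.276  0.01 ] Mtool [-1.727  1.104 -0.014] w 0.0123 q [-0.31  0.78  0.74  1.93 -0.77  0.74 -1.12] t 9.52
per deg mm dx,dy -0.0068055 -0.1743255
```

send_rows --plan "0 0 0 0 0 0 0;0 0 0 0 0 0 0;0 0 0 0 0 0 0;0 0 0 0 0 0 0"

```text
clock: 9.85
position: [0.534, -0.1592, 0.0794]
tool_rot: [3.14, -0.004, -0.431]
force: [1.3, -9.3, 3.4]
grip_width: 0.0127
finger_force: 78.7
```

```bash
python3 st.py; python3 - <<'E'
from h import *
from workcell import imaging
import cv2
s=imaging.grab_frame("scene")["color"][:,:,::-1]
cv2.imwrite("pics/s6.png",s)
cv2.imwrite("pics/c6.png",cv2.resize(s[140:240,215:315],None,fx=6,fy=6,interpolation=cv2.INTER_CUBIC))
E
```

```text
turn 92.07 rad 1.607 fix rel start [14.3 -1.4  0.2] F fix [-8.1 -4.8  3.4] M [-2.123 -0.362 -0.134] Mtool [-1.778  1.215  0.129] w 0.0127 q [-0.31  0.78  0.74  1.93 -0.77  0.74 -1.12] t 9.85
per deg mm dx,dy -0.006281999999999999 -0.1743255
```

View pics/c6.png

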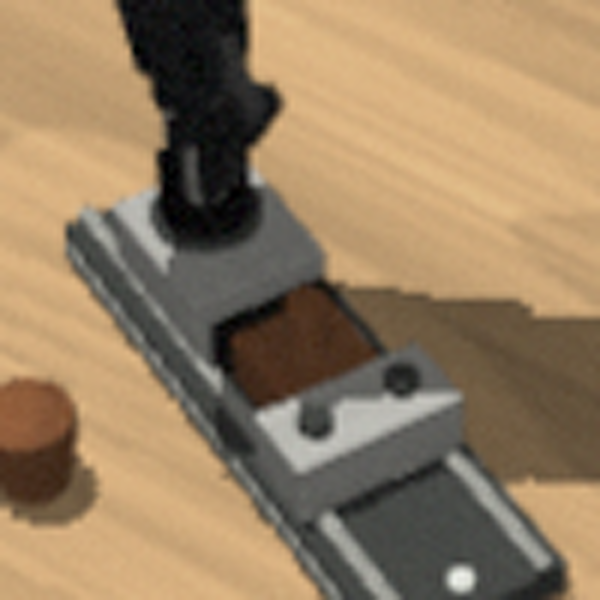

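The carriage has fed about 16 mm and the knob has turned with it. The foot is square, with its front edge at the stop edge near (260-380, 350-405). Readings taken after stopping include overshoot and reversal friction, so from here I'll read the moment mid-motion.

send_rows --plan "0 -0.0003 0 0 0 2 0;0 -0.0007 0 0 0 4 0;0 -0.001 0 0 0 6 0"

```text
clock: 10.15
position: [0.5343, -0.1585, 0.0794]
tool_rot: [3.14, -0.004, -0.537]
force: [-0.5, -10.4, 3.4]
grip_width: 0.0127
finger_force: 78.7
```

```bash
python3 st.py
```

```text
turn 98.14 rad 1.713 fix rel start [15.1 -1.4  0.2] F fix [-9.8 -3.5  3.4] M [-2.412 -0.053  0.341] Mtool [-2.045  1.279 -0.347] w 0.0127 q [-0.33  0.79  0.77  1.93 -0.8   0.76 -1.21] t 10.15
per deg mm dx,dy -0.024778999999999995 -0.172755
```

send_rows --plan "0 -0.0003 0 0 0 2 0;0 -0.0005 0 0 0 3 0"

```text
clock: 10.32
position: [0.5345, -0.158, 0.0793]
tool_rot: [3.14, -0.004, -0.589]
force: [-0.4, -10.4, 4.9]
grip_width: 0.0124
finger_force: 79.0
```

```bash
python3 st.py
```

```text
turn 101.16 rad 1.765 fix rel start [15.6 -1.4  0.1] F fix [-9.8 -3.7  4.9] M [-2.398  0.117  0.374] Mtool [-2.057  1.236 -0.379] w 0.0124 q [-0.34  0.8   0.78  1.93 -0.81  0.76 -1.25] t 10.32
per deg mm dx,dy -0.0336785 -0.1711845
```

send_rows --plan "0 -0.0003 0 0 0 2 0;-0.0001 -0.0005 0 0 0 3 0"

```text
clock: 10.48
position: [0.5346, -0.1576, 0.0794]
tool_rot: [3.14, -0.004, -0.641]
force: [1.2, -10.1, 5.0]
grip_width: 0.0123
finger_force: 79.0
```

```bash
python3 st.py
```

```text
turn 104.15 rad 1.818 fix rel start [16.  -1.4  0.2] F fix [-8.9 -5.   5. ] M [-2.467  0.08   0.356] Mtool [-2.023  1.413 -0.361] w 0.0123 q [-0.35  0.8   0.79  1.93 -0.82  0.77 -1.29] t 10.48
per deg mm dx,dy -0.042578 -0.16926499999999997
```

send_rows --plan "0.0004 0.0005 0 0 0 0 0;0.001 0.0012 0 0 0 0 0;0.0013 0.0013 0 0 0 0 0;0.0013 0.0013 0 0 0 0 0;0.0013 0.0014 0 0 0 -1 0;0.0014 0.0016 0 0 0 -2 0;0.0014 0.0017 0 0 0 -3 0"

```text
clock: 11.07
position: [0.5346, -0.1582, 0.0793]
tool_rot: [-3.141, -0.001, -0.586]
force: [-2.8, -1.7, 11.0]
grip_width: 0.012
finger_force: 79.7
```

```bash
python3 st.py
```

```text
turn 100.97 rad 1.762 fix rel start [15.5 -1.6  0.1] F fix [-2.6  1.9 11. ] M [-0.427  0.589 -0.14 ] Mtool [-0.682 -0.254  0.139] w 0.012 q [-0.34  0.8   0.78  1.92 -0.81  0.77 -1.24] t 11.07
per deg mm dx,dy -0.033155 -0.17135899999999998
```

send_rows --plan "0 0.0002 0 0 0 -1 0;0 0.0003 0 0 0 -2 0"

```text
clock: 11.23
position: [0.5345, -0.1585, 0.0793]
tool_rot: [-3.141, -0.002, -0.551]
force: [-2.0, -1.0, 10.5]
grip_width: 0.0124
finger_force: 79.6
```

```bash
python3 st.py
```

```text
turn 98.98 rad 1.727 fix rel start [15.2 -1.5  0.1] F fix [-1.6  1.5 10.5] M [-0.373  0.487 -0.122] Mtool [-0.572 -0.219  0.121] w 0.0124 q [-0.33  0.79  0.77  1.92 -0.8   0.76 -1.22] t 11.23
per deg mm dx,dy -0.027222 -0.17240599999999998
```

send_rows --plan "0 -0.0002 0 0 0 1 0;0 -0.0003 0 0 0 2 0;0 -0.0005 0 0 0 3 0"

```text
clock: 11.48
position: [0.5346, -0.1581, 0.0793]
tool_rot: [-3.141, -0.001, -0.605]
force: [-3.4, -2.4, 12.1]
grip_width: 0.0122
finger_force: 79.8
```

```bash
python3 st.py
```

```text
turn 102.04 rad 1.781 fix rel start [15.6 -1.5  0.1] F fix [-3.6  2.2 12.1] M [-0.456  0.782  0.482] Mtool [-0.82  -0.385 -0.483] w 0.0122 q [-0.34  0.8   0.78  1.92 -0.81  0.77 -1.26] t 11.48
per deg mm dx,dy -0.036470499999999996 -0.17066099999999998
```

send_rows --plan "0 0.0002 0 0 0 -1 0;0 0.0003 0 0 0 -2 0;0 0.0005 0 0 0 -3 0;0 0.0007 0 0 0 -4 0"

```text
clock: 11.82
position: [0.5344, -0.1586, 0.0793]
tool_rot: [-3.141, -0.002, -0.534]
force: [-1.6, -0.2, 10.5]
grip_width: 0.0127
finger_force: 79.6
```

```bash
python3 st.py
```

```text
turn 97.97 rad 1.71 fix rel start [15.  -1.5  0.1] F fix [-0.8  1.3 10.5] M [-0.292  0.326 -0.094] Mtool [-0.417 -0.132  0.094] w 0.0127 q [-0.33  0.79  0.77  1.92 -0.8   0.76 -1.2 ] t 11.82
per deg mm dx,dy -0.0242555 -0.172755
```

send_rows --plan "0 0.0003 0 0 0 -2 0;0 0.0007 0 0 0 -4 0;0 0.001 0 0 0 -6 0;0 0.0014 0 0 0 -8 0"

```text
clock: 12.15
position: [0.5339, -0.1597, 0.0793]
tool_rot: [-3.141, -0.002, -0.393]
force: [0.3, -0.3, 9.1]
grip_width: 0.0122
finger_force: 79.4
```

```bash
python3 st.py
```

```text
turn 89.92 rad 1.569 fix rel start [13.9 -1.5  0.1] F fix [-0.1 -0.4  9.1] M [-0.147 -0.089 -0.209] Mtool [-0.102  0.139  0.209] w 0.0122 q [-0.31  0.77  0.73  1.92 -0.76  0.74 -1.09] t 12.15
per deg mm dx,dy 0.00017449999999999999 -0.1745
```

send_rows --plan "0 0.0003 0 0 0 -2 0;0 0.0007 0 0 0 -4 0"

```text
clock: 12.32
position: [0.5337, -0.1603, 0.0793]
tool_rot: [-3.141, -0.002, -0.323]
force: [1.2, 0.8, 9.4]
grip_width: 0.0122
finger_force: 79.4
```

```bash
python3 st.py
```

```text
turn 85.92 rad 1.5 fix rel start [13.3 -1.6  0.1] F fix [ 1.2 -0.7  9.4] M [ 0.036 -0.072 -0.224] Mtool [0.057 0.057 0.224] w 0.0122 q [-0.29  0.77  0.71  1.92 -0.74  0.73 -1.03] t 12.32
per deg mm dx,dy 0.012389499999999998 -0.17397649999999998
```

send_rows --plan "0 0.0003 0 0 0 -2 0;0 0.0007 0 0 0 -4 0"

```text
clock: 12.48
position: [0.5335, -0.1608, 0.0793]
tool_rot: [-3.141, -0.002, -0.253]
force: [-0.0, 2.0, 9.5]
grip_width: 0.0127
finger_force: 79.5
```

```bash
python3 st.py
```

```text
turn 81.91 rad 1.43 fix rel start [12.7 -1.6  0.1] F fix [1.8 0.8 9.5] M [ 0.2   -0.116 -0.202] Mtool [0.222 0.063 0.203] w 0.0127 q [-0.28  0.76  0.69  1.92 -0.73  0.73 -0.98] t 12.48
per deg mm dx,dy 0.024604499999999994 -0.172755
```

send_rows --plan "-0.0001 0.0003 0 0 0 -2 0;-0.0001 0.0007 0 0 0 -4 0"

```text
clock: 12.65
position: [0.5333, -0.1613, 0.0793]
tool_rot: [-3.141, -0.002, -0.183]
force: [0.4, 2.5, 8.7]
grip_width: 0.0125
finger_force: 79.5
```

```bash
python3 st.py
```

```text
turn 77.91 rad 1.36 fix rel start [12.1 -1.5  0.1] F fix [2.4 0.6 8.7] M [ 0.358 -0.095 -0.288] Mtool [0.368 0.028 0.289] w 0.0125 q [-0.27  0.75  0.68  1.92 -0.71  0.72 -0.92] t 12.65
per deg mm dx,dy 0.036470499999999996 -0.17066099999999998
```

send_rows --plan "-0.0001 0.0003 0 0 0 -2 0;-0.0001 0.0007 0 0 0 -4 0"

```text
clock: 12.82
position: [0.533, -0.1619, 0.0793]
tool_rot: [-3.141, -0.002, -0.114]
force: [0.6, 2.6, 10.5]
grip_width: 0.0122
finger_force: 79.5
```

```bash
python3 st.py
```

```text
turn 73.91 rad 1.29 fix rel start [11.5 -1.5  0.1] F fix [ 2.6  0.4 10.5] M [ 0.565 -0.033 -0.271] Mtool [ 0.565 -0.031  0.273] w 0.0122 q [-0.26  0.74  0.66  1.92 -0.69  0.71 -0.87] t 12.82
per deg mm dx,dy 0.0483365 -0.1676945
```

send_rows --plan "-0.0001 0.0003 0 0 0 -2 0;-0.0002 0.0007 0 0 0 -4 0"

```text
clock: 12.98
position: [0.5328, -0.1624, 0.0793]
tool_rot: [-3.141, -0.002, -0.044]
force: [1.2, 3.3, 9.5]
grip_width: 0.0128
finger_force: 79.6
```

```bash
python3 st.py
```

```text
turn 69.9 rad 1.22 fix rel start [10.9 -1.5  0.1] F fix [3.5 0.2 9.5] M [ 0.727 -0.158 -0.276] Mtool [0.732 0.126 0.277] w 0.0128 q [-0.25  0.74  0.64  1.92 -0.67  0.7  -0.81] t 12.98
per deg mm dx,dy 0.06002799999999999 -0.1638555
```

send_rows --plan "0.0001 -0.0003 0 0 0 2 0;0.0002 -0.0007 0 0 0 4 0"

```text
clock: 13.15
position: [0.533, -0.1618, 0.0793]
tool_rot: [-3.141, -0.002, -0.116]
force: [-0.7, 1.2, 8.4]
grip_width: 0.0125
finger_force: 79.5
```

```bash
python3 st.py
```

```text
turn 74.04 rad 1.292 fix rel start [11.5 -1.5  0.1] F fix [0.8 1.1 8.4] M [ 0.124 -0.093  0.283] Mtool [ 0.135  0.078 -0.283] w 0.0125 q [-0.26  0.74  0.66  1.92 -0.69  0.71 -0.87] t 13.15
per deg mm dx,dy 0.0479875 -0.1676945
```

send_rows --plan "0.0001 -0.0003 0 0 0 2 0;0.0002 -0.0007 0 0 0 4 0"

```text
clock: 13.32
position: [0.5332, -0.1613, 0.0793]
tool_rot: [-3.141, -0.002, -0.186]
force: [0.9, 0.2, 9.1]
grip_width: 0.0128
finger_force: 79.7
```

```bash
python3 st.py
```

```text
turn 78.07 rad 1.363 fix rel start [12.1 -1.5  0.1] F fix [ 0.5 -0.7  9.1] M [0.017 0.037 0.264] Mtool [ 0.011 -0.04  -0.264] w 0.0128 q [-0.27  0.75  0.68  1.92 -0.71  0.72 -0.93] t 13.32
per deg mm dx,dy 0.036121499999999994 -0.17066099999999998
```

send_rows --plan "0.0001 -0.0003 0 0 0 2 0;0.0001 -0.0007 0 0 0 4 0"

```text
clock: 13.48
position: [0.5335, -0.1608, 0.0793]
tool_rot: [-3.141, -0.002, -0.256]
force: [-0.3, -0.4, 8.0]
grip_width: 0.0127
finger_force: 79.7
```

```bash
python3 st.py
```

```text
turn 82.07 rad 1.432 fix rel start [12.7 -1.5  0.1] F fix [-0.5  0.1  8. ] M [-0.228 -0.023  0.312] Mtool [-0.214  0.08  -0.312] w 0.0127 q [-0.28  0.76  0.69  1.92 -0.73  0.73 -0.98] t 13.48
per deg mm dx,dy 0.024081 -0.172755
```

send_rows --plan "0 -0.0003 0 0 0 2 0;0.0001 -0.0007 0 0 0 4 0"

```text
clock: 13.65
position: [0.5338, -0.1603, 0.0793]
tool_rot: [-3.141, -0.002, -0.326]
force: [-0.3, -1.4, 9.6]
grip_width: 0.0125
finger_force: 79.7
```

```bash
python3 st.py
```

```text
turn 86.07 rad 1.502 fix rel start [13.3 -1.6  0.1] F fix [-1.4 -0.2  9.6] M [-0.315  0.126  0.365] Mtool [-0.338 -0.018 -0.366] w 0.0125 q [-0.29  0.77  0.71  1.92 -0.74  0.73 -1.04] t 13.65
per deg mm dx,dy 0.0120405 -0.174151
```

send_rows --plan "0 -0.0003 0 0 0 2 0;0 -0.0007 0 0 0 4 0"

```text
clock: 13.82
position: [0.5339, -0.1597, 0.0793]
tool_rot: [-3.141, -0.002, -0.396]
force: [0.1, -1.6, 7.1]
grip_width: 0.0123
finger_force: 79.6
```

```bash
python3 st.py
```

```text
turn 90.08 rad 1.572 fix rel start [13.8 -1.5  0.1] F fix [-1.4 -0.7  7.1] M [-0.537  0.051  0.32 ] Mtool [-0.515  0.16  -0.322] w 0.0123 q [-0.31  0.77  0.73  1.92 -0.76  0.74 -1.09] t 13.82
per deg mm dx,dy -0.00017449999999999999 -0.1745
```

send_rows --plan "0 -0.0002 0 0 0 1 0;0 -0.0004 0 0 0 2.2 0"

```text
clock: 13.98
position: [0.5341, -0.1595, 0.0793]
tool_rot: [-3.141, -0.002, -0.433]
force: [0.5, -1.6, 8.2]
grip_width: 0.0127
finger_force: 79.7
```

```bash
python3 st.py
```

```text
turn 92.23 rad 1.61 fix rel start [14.1 -1.6  0.1] F fix [-1.3 -1.1  8.2] M [-0.497  0.108  0.418] Mtool [-0.496  0.111 -0.419] w 0.0127 q [-0.31  0.78  0.74  1.92 -0.77  0.75 -1.12] t 13.98
per deg mm dx,dy -0.0068055 -0.1743255
```

send_rows --plan "0 -0.0002 0 0 0 1 0;0 -0.0004 0 0 0 2 0"

```text
clock: 14.15
position: [0.5341, -0.1592, 0.0793]
tool_rot: [-3.141, -0.002, -0.468]
force: [-0.2, -2.1, 7.7]
grip_width: 0.0124
finger_force: 79.7
```

```bash
python3 st.py
```

```text
turn 94.24 rad 1.645 fix rel start [14.4 -1.5  0.1] F fix [-2.1 -0.6  7.7] M [-0.652  0.185  0.414] Mtool [-0.664  0.129 -0.416] w 0.0124 q [-0.32  0.78  0.75  1.92 -0.78  0.75 -1.15] t 14.15
per deg mm dx,dy -0.012912999999999999 -0.17397649999999998
```

send_rows --plan "0 0.0002 0 0 0 -1 0;0 0.0004 0 0 0 -2 0"

```text
clock: 14.32
position: [0.5341, -0.1594, 0.0793]
tool_rot: [-3.141, -0.002, -0.432]
force: [1.2, -1.0, 8.9]
grip_width: 0.0127
finger_force: 79.7
```

```bash
python3 st.py
```

```text
turn 92.18 rad 1.609 fix rel start [14.2 -1.5  0.1] F fix [-0.5 -1.5  8.9] M [-0.315 -0.064 -0.2  ] Mtool [-0.26   0.19   0.199] w 0.0127 q [-0.31  0.78  0.74  1.92 -0.77  0.75 -1.12] t 14.32
per deg mm dx,dy -0.006631 -0.1743255
```

send_rows --plan "0 0.0002 0 0 0 -1 0;0 0.0004 0 0 0 -2 0"

```text
clock: 14.48
position: [0.534, -0.1596, 0.0793]
tool_rot: [-3.141, -0.002, -0.397]
force: [0.5, -1.5, 7.8]
grip_width: 0.0125
finger_force: 79.6
```

```bash
python3 st.py
```

```text
turn 90.16 rad 1.574 fix rel start [13.9 -1.6  0.1] F fix [-1.2 -1.   7.8] M [-0.169 -0.137 -0.228] Mtool [-0.103  0.191  0.228] w 0.0125 q [-0.31  0.77  0.73  1.92 -0.76  0.74 -1.09] t 14.48
per deg mm dx,dy -0.0005235 -0.1745
```

send_rows --plan "0 -0.0002 0 0 0 1 0;0 -0.0004 0 0 0 2 0;0 -0.0004 0 0 0 2 0;0 -0.0004 0 0 0 2 0;0 -0.0004 0 0 0 2 0.02;0 -0.0004 0 0 0 2 0.03;0 -0.0004 0 0 0 2 0.05;0 -0.0004 0 0 0 2 0.06;0 -0.0004 0 0 0 2 0.06;0 -0.0004 0 0 0 2 0.06"

```text
clock: 15.32
position: [0.5332, -0.1589, 0.0783]
tool_rot: [-3.142, 0.0, -0.433]
force: [-0.8, 0.3, 0.3]
grip_width: 0.0601
finger_force: 0.0
```

send_rows --plan "0 0 -0.02 0 0 0 0.06;0 0 -0.05 0 0 0 0.06;0 0 -0.08 0 0 0 0.06;0 0 -0.12 0 0 0 0.06;0 0 -0.12 0 0 0 0.06;0 0 -0.12 0 0 0 0.06"

```text
clock: 15.82
position: [0.534, -0.159, 0.1999]
tool_rot: [-3.14, -0.003, -0.432]
force: [-0.4, 0.1, -0.9]
grip_width: 0.0602
finger_force: 0.0
```

```bash
python3 st.py; python3 - <<'E'
from workcell import imaging
import cv2,numpy as np
s=imaging.grab_frame("scene")["color"][:,:,::-1]
cv2.imwrite("pics/c7.png",cv2.resize(s[140:240,215:315],None,fx=6,fy=6,interpolation=cv2.INTER_CUBIC))
E
```

```text
turn 92.18 rad 1.609 fix rel start [ 14.5  -1.3 120.7] F fix [-0.1  0.4 -0.9] M [-0.033  0.054  0.034] Mtool [-0.052 -0.035 -0.034] w 0.0602 q [-0.43  0.63  0.91  1.85 -0.6   0.97 -1.25] t 15.82
per deg mm dx,dy -0.006631 -0.1743255
```

View pics/c7.png

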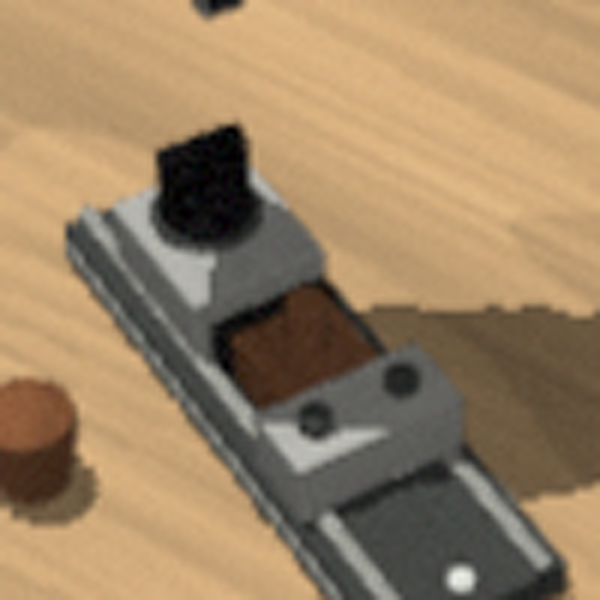

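The knob bar now lies across the feed at crop (205,165), with the gripper clear above it. The foot stands square between the jaw and the stop at (300,345). Handing in.

```bash
python3 -c "
from workcell import bot; print(bot.job_done())"
```

```text
the job is handed in; nothing more can be done
None
```

I handed the job in: the foot stands tenon up, clamped square against the back stop with the knob let go, at an estimated 12 N (give or take about 3). That figure comes from knob torque. While finding where the jaw makes contact I turned the knob too far, to an estimated 18–21 N, then backed off; the hand-in gave no verdict.

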